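Weigh a brass weight on a sprung hook balance

ROBOT

A 6-joint arm with a two-finger parallel gripper is mounted at the origin on a cart in front of the work surface, level with it; the furniture and walls round the work are solid. World frame = base frame: x ahead of the robot, y to its left, z up, the work surface at z = 0. Lengths are in m, angles in rad, forces in N, time in s.
With the tool pointing down it reaches from about 0.375 to 0.825 m from the base axis. Payload 5.5 kg.
Tool frame: the origin (TCP) lies at the very end of the fingers, on their centre line; the grasp point (between the pads) lies 19 mm behind it (r.grasp_offset is the distance from the TCP to the grasp point, in m); z points along the fingers, y is the direction in which the jaws open and shut (so a half turn about z gives the same grasp; the last joint's range is limited). The gripper opens to 85 mm and grips with 20 to 120 N. Pads are 22 mm wide; open, the fingers measure 114 mm over their backs; the gripper's body (76 mm by 85 mm) begins 54 mm behind the grasp point. The pads swing forward as they close: fully open they stand 13 mm farther back than shut.
Start: joints at [-1.174, 0.314, -0.047, 1.21, 0, 1.571], TCP at [0.232, -0.553, 0.231] pointing down, gripper open.
Joint ranges: [-2.67, 2.67], [-0.69, 1.73], [-1.03, 1.25], [-2.08, 2.16], [-1.42, 1.45], [-3.14, 3.14]. Speed limits (rad/s): [2.39, 2.39, 3.01, 3.14, 3.14, 3.14].

INTERFACE

Orientations are given as a rotation vector (axis times angle).
In Python, from workcell import r, eyes gives the robot as it stands. The module is installed in compiled form; this text tells all that it offers.
- The arm moves only by the shell command python3 -m creep 'ROWS' [FORCE]. ROWS is JSON, a list of rows, each an object of numbers: "tx", "ty", "tz": the shift along the world's x, y, z in cm; "ax", "ay", "az": the turn, a rotation vector about the world's x, y, z in degrees; "claw": the opening, from 0 (shut) to 1 (fully open). A call has exactly 10 rows; each row is the pose to reach, as a shift and turn from the pose commanded when the call began; what a row does not reach only later rows make up. A row lasts 1/8 s, in which the tool goes at most 62.5 mm and 10.7 degrees, less where a joint would pass 70% of its speed; a pose out of reach is approached as far as the arm can. A call with a gripper value outside its range is refused whole. The fingers move at their own pace and stop on an object; FORCE is the grip in N (left out, the last holds). Time passes only in rows, so rows that repeat a pose let the fingers close, or fill a call up. It gives the time, the measured TCP pose, the force and the opening at its end, in the units of the state.
- r.state(): the state, without advancing time (a new reading comes with each control period).
- eyes.grab_frame(name): name is "side" or "top" or "wrist"; returns (picture, depth): 400x640x3 uint8, red, green, blue; 400x640 float32, m along the optical axis (not along the pixel's ray), 0 where there is no reading.
- eyes.calibration(name): a dict with "mtx" (3x3 intrinsics, pixels), "extrinsics" (4x4, takes a point from world to camera coordinates). Camera axes: x right, y down, z forward; pixel columns grow to the right and rows downward; lengths in m; the calibration is good to about 2 mm. The wrist camera is an equidistant fisheye: a pixel r from the principal point sees the ray r / f radians off the axis. A picture is of the moment at which its call begins: read the wrist's pose just before it. calibration takes no time and is no camera call; for the wrist camera it gives the pose at the moment of the call.
- r.hand_in(): hands the job in, once; it reports no verdict.
The state is a dict: "time": time; "joints": joint angles; "qvel": joint speeds; "joint_torque": joint torques, N m; "tcp_pos": TCP position; "tcp_rot": TCP orientation; "ft_force": force on the tool from outside, world axes, zero at the start; "moment": the same for the moment, N m; "grip_width": opening from 0.0 (shut) to 1.0 (fully open).
Only numpy, scipy, OpenCV 4.12 (cv2) and the standard library are available. Lean on these libraries where they do the work, as an engineer would, in place of code of your own. Each camera call takes 0.05 s, during which the arm holds its last target. There are 200 camera calls.

TASK

Weigh the brass weight: pick it up by its black grip, pass its eye over the upturned hook of the spring balance, and slowly ease its load onto the hook, letting go only when the hook carries all of it, so that the hook neither drops nor springs up as you let go and is never pressed down near its bottom stop. When it hangs free and still, push the blue marker down until it is level with the red pointer, leave the weight hanging there, and do not disturb the jar, the tin or the tape roll.

Things in the scene. Friction and masses are not known exactly. Their poses are not given: they have to be found in the camera images.
- balance: Spring balance on a fixed grey stand (base plate 130 x 210 mm, 12 mm thick). Origin under the column's axis, on the worktop; z up; its -x side is the front, where the hook and the marker's tab stick out; it may be yawed a little. Aluminium column to 236 mm height at x = y = 0; white scale plate (front face at x = -2 mm, y = 57 to 123 mm, top at 222 mm) with the marker on it.
- hook (a joint): The sprung hook: a red sleeve on the column with a steel hook and a red pointer. Metres down from its unloaded height: 0 unloaded, stop at 0.090; beyond 0.082 is overloaded. Dips 1 mm per 0.1 N (100 N/m); lightly damped, swings a second or two. Over 0.08 m/s up or down with the weight not held is a bounce (letting go about 7 mm off the balance point does that).
- hook_seat (a point): The lowest place of the hook's upper side, in its shallow valley, where the eye comes to rest. 80 mm in front of the column (balance -x), 204 mm above the worktop unloaded; moves with the hook; axes as the balance. The hook's bar is 8 mm round (its centre 4 mm below this point). From the seat it rises to a free tip 17 mm farther to -x, whose top is 10 mm higher than the seat, and, to +x, to a level bar whose top is 9 mm higher than the seat.
- pointer_tip (a point): Tip of the thin red pointer that moves with the hook, in front of the scale plate at balance x = -8, y = 66 mm; 200 mm above the worktop unloaded.
- marker (a joint): Blue marker that slides on the scale plate. Metres down from the top; 0.085 at most. 0 is level with the unloaded pointer, so marker and pointer are level when joint marker equals joint hook. It stays where it is left; pushing it takes about 2.5 N.
- marker_tab (a point): Point on the upper face of the marker's blue tab, to be pushed from above. The tab is 20 mm wide (balance y), 8 mm thick, and sticks out level from the scale plate to balance x = -76 mm; this point lies 16 mm short of its free end, at balance x = -60, y = 99 mm. Moves with the marker.
- marker_line (a point): The marker's index line, at the side of the pointer, half-way up the marker; 4 mm below the tab's upper face.
- weight: The loose brass weight standing upright on the worktop: brass body 48 mm across and 53 mm high, above it a steel wire eye, on top a black grip; 160 mm high in all. Origin at the centre of its underside, z up. The eye's opening looks along its x axis. Its mass is not known beforehand and differs each time; under 0.75 kg.
- weight_grip (a point): Centre of the handling zone of the black grip, 135 mm above the underside. The grip is upright, 12 mm thick along the weight's y axis, 16 mm along its x axis, and spans 101 to 161 mm above the underside.
- weight_eye (a point): Underside of the eye's gable-shaped top, 97 mm above the weight's underside. The eye's wire is 5 mm round, 29 mm wide between wire centres along y; its opening is 24 mm wide and spans 58 to 97 mm above the underside, its top narrowing at 45 degrees to the point. Hung at rest, this point lies 1 to 2 mm above the seat point.
- jar: Bystander: glass jar of nuts with red lid, 51 mm across, 72 mm high; origin under its centre.
- tin: Bystander: flat tin, 61 mm across, 23 mm high; origin under its centre.
- tape: Bystander: roll of black tape, 52 mm across, 18 mm high; origin under its centre.
Mind the look-alikes: they are no part of the job. There is more than one size of the weight; the job needs the middle-sized.

How it is judged:
On the way, in this order (a step that is already met when the one before it is completed fails the run):
1. The weight hangs by its eye in the hook's valley, clear of the worktop, let go, and has settled (contact force between weight and balance above 1 N and horizontal distance between weight_eye and hook_seat below 0.012 m and height (world z) of weight above 0.02 m and angle between weight's own z axis and vertical below 0.2 rad and contact force between the fingers and weight below 0.05 N and velocity of joint hook between -0.015 and 0.015 m/s and linear speed of weight below 0.04 m/s), for 0.5 s.
2. With the weight still hanging at rest, the blue marker is level with the red pointer (all of step 1 and z of marker_line in the frame of pointer_tip between -0.005 and 0.005 m), for 0.2 s.
At the end, for the whole second after the job is handed in: The weight hangs upright (within 0.2 rad) by its eye on the hook, eye within 12 mm of the seat point seen from above, clear of the worktop by over 20 mm, not touched by the fingers and still (hook under 15 mm/s, weight under 40 mm/s); the marker's line is within 5 mm of the pointer's height (all of step 2).
It fails at once if The hook snaps or bounces once the weight is let go (over 0.08 m/s up or down while the fingers do not hold the weight) (contact force between the fingers and weight below 0.05 N and (velocity of joint hook above 0.08 m/s or velocity of joint hook below -0.08 m/s)).
It fails at once if The hook is pressed down near its bottom stop (dip over 82 mm) (value of joint hook above 0.082 m).
It fails at once if The weight is knocked or forced against the balance (over 15 N) (contact force between weight and balance above 15 N).
It fails at once if A bystander is disturbed (moved over 25 mm) (distance of any of jar, tin, tape from where it was at the start of the episode above 0.025 m).
It also fails if it takes over 64 s, if anything falls off the work surface, if the arm or the gripper's body presses on something with over 40 N, if the wrist force passes 120 N, or if a joint passes its speed limit or range.

## Working session

There is one attempt and no reset: what is moved stays moved. The work goes in short steps, Python scripts to look and compute and a shell command to move; the robot and the scene stay as the last step left them, time stands still between calls to the robot, and variables do not carry over. Pictures are saved under pics/ and viewed, about 8 in all and at most 12, crops included, and the job is handed in when it is done.

```bash
mkdir -p pics; cat > h.py <<'E'
import numpy as np,cv2
from workcell import r,eyes
def grab(n,save=None):
    c=eyes.calibration(n);p,d=eyes.grab_frame(n)
    np.savez('%s.npz'%n,p=p,d=d,K=c['mtx'],E=c['extrinsics'])
    if save: cv2.imwrite('pics/'+save,p[:,:,::-1])
    return p,d
def cloud(n):
    z=np.load('%s.npz'%n);d=z['d'];K=z['K'];E=np.linalg.inv(z['E'])
    v,u=np.mgrid[:400,:640]
    P=np.stack([(u-K[0,2])/K[0,0]*d,(v-K[1,2])/K[1,1]*d,d],-1)
    W=P@E[:3,:3].T+E[:3,3]; W[d==0]=np.nan
    return z['p'],W
E
python3 - <<'E'
from h import *
s=r.state();print({k:np.round(v,3) for k,v in s.items()})
grab('side','side0.png');grab('top','top0.png')
for n in('side','top'):
    c=eyes.calibration(n);print(n,c['mtx'],np.linalg.inv(c['extrinsics']).round(3))
E
```

```text
{'time': np.float64(0.0), 'joints': array([-1.174,  0.314, -0.048,  1.21 , -0.   ,  1.571]), 'qvel': array([-0.   , -0.   ,  0.   , -0.001, -0.001,  0.002]), 'joint_torque': array([-0.0000e+00, -5.3959e+01,  3.3975e+01,  1.9000e-02,  0.0000e+00,
        0.0000e+00]), 'tcp_pos': array([ 0.232, -0.553,  0.23 ]), 'tcp_rot': array([-3.078e+00, -6.190e-01,  1.000e-03]), 'ft_force': array([-0.215, -0.173,  0.04 ]), 'moment': array([ 0.036,  0.016, -0.014]), 'grip_width': np.float64(0.999)}
side [[445.68352473   0.         320.28420676]
 [  0.         445.68352473 198.89509825]
 [  0.           0.           1.        ]] [[-0.997 -0.01   0.078  0.42 ]
 [-0.075  0.399 -0.914  1.131]
 [-0.022 -0.917 -0.399  0.649]
 [ 0.     0.     0.     1.   ]]
top [[482.11395078   0.         317.79240881]
 [  0.         482.11395078 202.18064501]
 [  0.           0.           1.        ]] [[ 0.049 -0.976  0.212  0.281]
 [-0.999 -0.048  0.01  -0.061]
 [ 0.    -0.212 -0.977  1.395]
 [ 0.     0.     0.     1.   ]]
```

View pics/side0.png

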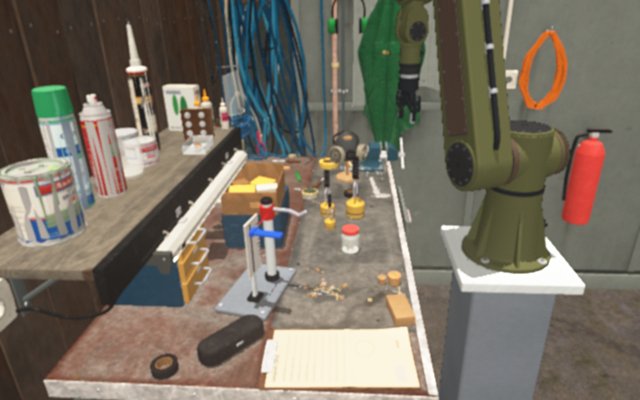

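View pics/top0.png

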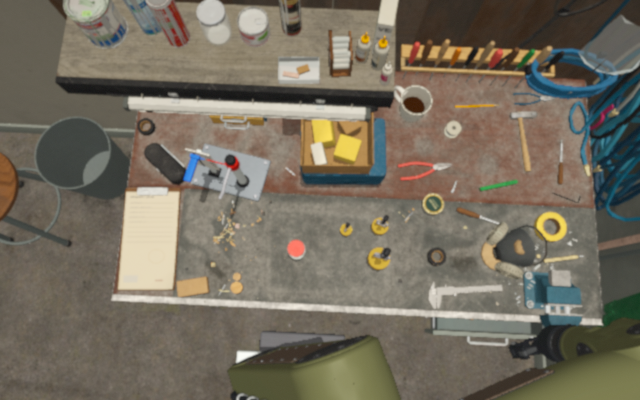

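Top view: jar lid at (296,250), three weights at (346,229), (380,226) and (379,258), balance column about (233,162), blue tab about (192,167). I'll enlarge both areas and take the cloud heights.

```bash
python3 - <<'E'
from h import *
p,W=cloud('top'); 
a=cv2.resize(p[130:280,180:450],None,fx=2.9,fy=2.9,interpolation=3)[:,:,::-1]
q,V=cloud('side'); b=cv2.resize(q[150:260,230:370],None,fx=2.9,fy=2.9*.5/.5,interpolation=3)[:,:,::-1]
cv2.imwrite('pics/c1.png',a); cv2.imwrite('pics/c2.png',cv2.resize(q[150:330,210:380],None,fx=3.3,fy=3.3,interpolation=3)[:,:,::-1])
def clus(W,name):
    m=(W[...,2]>.012)&(W[...,2]<.3)&(W[...,0]>.33)&(W[...,0]<.72)&(W[...,1]<.45)&(W[...,1]>-.65)
    n,l,st,_=cv2.connectedComponentsWithStats(m.astype('uint8'))
    for i in range(1,n):
        if st[i,4]>15:
            P=W[l==i]; print(name,st[i],P.min(0).round(3),P.max(0).round(3),np.median(P,0).round(3))
clus(W,'top');clus(V,'side')
E
```

```text
top [ 300  137   86   48 3431] [ 0.631 -0.232  0.012] [0.72  0.009 0.204] [ 0.667 -0.106  0.113]
top [ 151  146  117   54 2762] [0.533 0.112 0.012] [0.72  0.45  0.239] [0.644 0.262 0.035]
top [500 180  18   6  41] [ 0.658 -0.632  0.012] [ 0.675 -0.58   0.02 ] [ 0.665 -0.605  0.014]
top [480 185  14   6  25] [ 0.64  -0.561  0.012] [ 0.656 -0.522  0.018] [ 0.649 -0.542  0.014]
top [422 194  22  21 350] [ 0.558 -0.411  0.013] [ 0.621 -0.35   0.033] [ 0.589 -0.38   0.023]
top [457 208  22  11  85] [ 0.556 -0.514  0.012] [ 0.583 -0.454  0.023] [ 0.569 -0.488  0.015]
top [371 215  18  21 265] [ 0.491 -0.247  0.012] [ 0.538 -0.202  0.166] [ 0.51  -0.222  0.044]
top [340 223  12  13 123] [ 0.485 -0.146  0.013] [ 0.517 -0.114  0.121] [ 0.498 -0.128  0.031]
top [ 481  222   67   78 2351] [ 0.331 -0.65   0.012] [ 0.544 -0.501  0.197] [ 0.446 -0.553  0.146]
top [287 240  19  20 285] [ 0.409 -0.017  0.014] [0.458 0.032 0.078] [0.431 0.007 0.07 ]
top [367 248  24  23 438] [ 0.39  -0.253  0.012] [ 0.45  -0.194  0.211] [ 0.415 -0.218  0.055]
top [428 248  18  18 193] [ 0.413 -0.418  0.012] [ 0.462 -
[... 525 characters left out ...]
 -0.245  0.012] [ 0.537 -0.109  0.163] [ 0.508 -0.207  0.046]
side [296 170   5  10  16] [ 0.64  -0.617  0.012] [ 0.668 -0.521  0.018] [ 0.657 -0.574  0.014]
side [313 180   9   7  28] [ 0.555 -0.516  0.012] [ 0.582 -0.447  0.021] [ 0.568 -0.478  0.014]
side [302 188  16   9 121] [ 0.559 -0.408  0.012] [ 0.616 -0.346  0.028] [ 0.587 -0.368  0.023]
side [342 224  18  28 430] [ 0.408 -0.015  0.012] [0.456 0.038 0.074] [0.433 0.026 0.05 ]
side [388 272   3  10  26] [0.33  0.161 0.013] [0.336 0.184 0.03 ] [0.333 0.177 0.024]
side [378 274   9   8  56] [0.34  0.161 0.012] [0.36  0.185 0.023] [0.35  0.176 0.02 ]
side [386 295  10  27 134] [0.33  0.261 0.012] [0.346 0.337 0.03 ] [0.336 0.289 0.025]
```

View pics/c1.png

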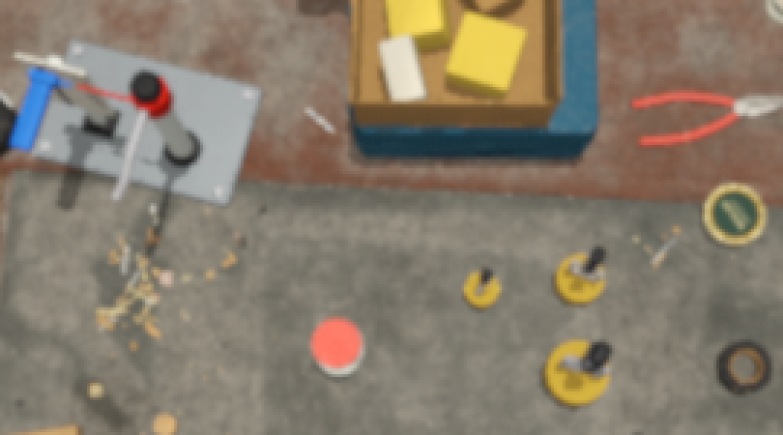

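View pics/c2.png

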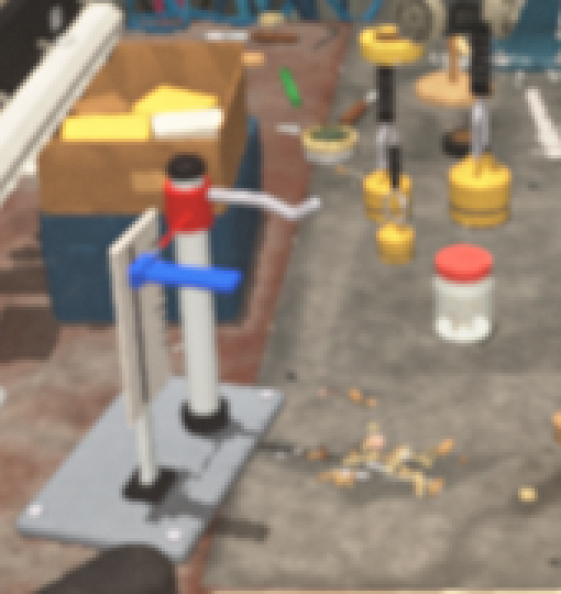

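Close-ups: middle weight is the one at top px (380,226), cloud (0.51,-0.224), height 0.163. The hook points from the column to the front and slightly +y; the blue tab lies left of it. Now fit poses.

```bash
python3 - <<'E'
from h import *
T=cloud('top');S=cloud('side')
def pca(Q):
    c=Q[:,:2].mean(0);u,s,v=np.linalg.svd(Q[:,:2]-c);return c.round(4),np.degrees(np.arctan2(v[0,1],v[0,0])).round(1),(s/np.sqrt(len(Q))).round(4),len(Q)
for n,(p,W) in(('top',T),('side',S)):
    X,Y,Z=np.moveaxis(W,-1,0); R,G,B=[p[...,i].astype(int) for i in range(3)]
    near=np.hypot(X-.512,Y+.224)<.035
    for lo,hi in((.015,.053),(.045,.056),(.06,.1),(.105,.15),(.155,.17)):
        m=near&(Z>lo)&(Z<hi)
        if m.sum()>2: print(n,lo,pca(W[m]),W[m].min(0).round(3),W[m].max(0).round(3))
    bal=(X>.5)&(X<.76)&(Y>.08)&(Y<.36)
    red=bal&(R>1.7*G)&(R>1.7*B)&(Z>.1); blue=bal&(B>1.7*R)&(B>1.3*G)&(Z>.1)
    for k,m in(('red',red),('blue',blue),('hook',bal&(Z>.17)&(Z<.225)&(X<.63)&~blue&~red),('cap',bal&(Z>.228)),('base',bal&(Z>.007)&(Z<.018))):
        if m.sum()>2: print(n,k,pca(W[m]),W[m].min(0).round(3),W[m].max(0).round(3))
    m=bal&(Z>.007)&(Z<.018)
    k,l,st,_=cv2.connectedComponentsWithStats(m.astype('uint8'));i=1+st[1:,4].argmax()
    rc=cv2.minAreaRect(W[l==i][:,:2].astype('float32'));print('rect',rc)
    hk=bal&(Z>.18)&(Z<.225)&(X<.63)&~blue&~red
    print(W[hk][np.argsort(W[hk][:,0])][::max(1,hk.sum()//14)].round(3).tolist())
    bl=W[blue]; print('bluetop',W[blue&(Z>.198)].mean(0).round(3))
E
```

```text
top 0.015 (array([ 0.5091, -0.2215]), np.float64(-132.7), array([0.0135, 0.0108]), 166) [ 0.491 -0.247  0.016] [ 0.538 -0.202  0.053]
top 0.045 (array([ 0.5093, -0.2254]), np.float64(73.4), array([0.0078, 0.0049]), 36) [ 0.498 -0.242  0.045] [ 0.523 -0.209  0.056]
top 0.06 (array([ 0.5153, -0.2239]), np.float64(-111.7), array([0.0115, 0.0016]), 26) [ 0.507 -0.24   0.06 ] [ 0.522 -0.21   0.097]
top 0.105 (array([ 0.5092, -0.2226]), np.float64(-144.3), array([0.0044, 0.0022]), 18) [ 0.505 -0.227  0.107] [ 0.52  -0.219  0.146]
top 0.155 (array([ 0.5146, -0.2255]), np.float64(158.6), array([0.0047, 0.0034]), 29) [ 0.506 -0.233  0.156] [ 0.523 -0.219  0.166]
top red (array([0.6248, 0.1785]), np.float64(81.2), array([0.0209, 0.0071]), 104) [0.613 0.161 0.185] [0.644 0.245 0.238]
top blue (array([0.6164, 0.2821]), np.float64(165.2), array([0.0219, 0.0063]), 233) [0.579 0.26  0.16 ] [0.651 0.301 0.208]
top hook (array([0.5802, 0.1943]), np.float64(161.9), array([0.0279, 0.0193]), 130) [0.533 0.167 0.184] [0.63  0.297 0.219]
top cap (array([0.7335, 0.2133]), np.float64(-103.0), array([0.0762,
[... 1742 characters left out ...]
9.2), array([0.0779, 0.0423]), 527) [0.615 0.081 0.228] [0.76  0.36  0.248]
side base (array([0.6548, 0.2413]), np.float64(60.7), array([0.06  , 0.0419]), 2170) [0.5   0.113 0.007] [0.741 0.335 0.018]
rect ((0.6585744023323059, 0.21960701048374176), (0.21222537755966187, 0.13197210431098938), 77.65962982177734)
[[0.533, 0.2, 0.212], [0.538, 0.199, 0.206], [0.545, 0.201, 0.207], [0.552, 0.201, 0.204], [0.559, 0.199, 0.206], [0.565, 0.193, 0.206], [0.571, 0.197, 0.21], [0.578, 0.195, 0.211], [0.584, 0.191, 0.207], [0.592, 0.186, 0.21], [0.6, 0.19, 0.212], [0.606, 0.186, 0.207], [0.611, 0.182, 0.213], [0.616, 0.179, 0.224], [0.624, 0.19, 0.219], [0.628, 0.192, 0.22]]
bluetop [0.615 0.286 0.201]
```

```bash
python3 - <<'E'
from h import *
from scipy.spatial.transform import Rotation as R
s=r.state();M=R.from_rotvec(s['tcp_rot']).as_matrix();y=M[:,1]
a=np.degrees(np.arctan2(y[1],y[0]));print('jaw yaw',a,'z',M[:,2].round(3),'turn',(69.5-a+90)%180-90)
print(np.round(100*(np.array([.514,-.224,.116])-s['tcp_pos']),1))
E
```

```text
jaw yaw -67.26517851060866 z [-0.001  0.001 -1.   ] turn -43.23482148939132
[ 28.2  32.9 -11.5]
```

```bash
python3 -m creep '[{"tx":3,"ty":3,"tz":3,"az":-4,"claw":1},{"tx":6,"ty":7,"tz":5,"az":-10,"claw":1},{"tx":10,"ty":11,"tz":5,"az":-16,"claw":0.6},{"tx":14,"ty":16,"tz":5,"az":-24,"claw":0.6},{"tx":18,"ty":21,"tz":5,"az":-32,"claw":0.6},{"tx":22,"ty":26,"tz":4,"az":-40,"claw":0.6},{"tx":26,"ty":30,"tz":2,"az":-43,"claw":0.6},{"tx":28.2,"ty":32.9,"tz":0,"az":-43,"claw":0.6},{"tx":28.2,"ty":32.9,"tz":-3,"az":-43,"claw":0.6},{"tx":28.2,"ty":32.9,"tz":-3,"az":-43,"claw":0.6}]' 60
python3 - <<'E'
from h import *
p,d=grab('wrist');cv2.imwrite('pics/w1.png',p[:,:,::-1]);grab('top');grab('side')
s=r.state();print(s['tcp_pos'],s['tcp_rot'],s['ft_force'],s['grip_width'],s['joints'])
E
```

```text
[ 0.23177228 -0.55315114  0.23090393] [-3.07922685e+00 -6.19015775e-01  2.26631641e-04] [-0.07843509 -0.39315479 -0.00395521] 1.0007773767721748 [-1.17402046e+00  3.13848768e-01 -4.75245120e-02  1.21019833e+00
  8.65783663e-06  1.57080144e+00]schema error: expected keys tx, ty, tz, ax, ay, az, claw
```

View pics/w1.png

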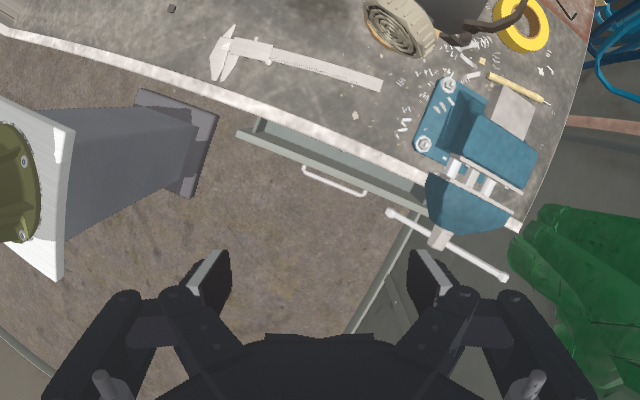

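The move was refused because every key is required; the wrist picture shows only the start view (vise, calipers, no weight). Repeat with full rows.

```bash
python3 -m creep '[{"tx":3,"ty":3,"tz":3,"ax":0,"ay":0,"az":-4,"claw":1},{"tx":6,"ty":7,"tz":5,"ax":0,"ay":0,"az":-10,"claw":1},{"tx":10,"ty":11,"tz":5,"ax":0,"ay":0,"az":-16,"claw":0.6},{"tx":14,"ty":16,"tz":5,"ax":0,"ay":0,"az":-24,"claw":0.6},{"tx":18,"ty":21,"tz":5,"ax":0,"ay":0,"az":-32,"claw":0.6},{"tx":22,"ty":26,"tz":4,"ax":0,"ay":0,"az":-40,"claw":0.6},{"tx":26,"ty":30,"tz":2,"ax":0,"ay":0,"az":-43,"claw":0.6},{"tx":28.2,"ty":32.9,"tz":0,"ax":0,"ay":0,"az":-43,"claw":0.6},{"tx":28.2,"ty":32.9,"tz":-3,"ax":0,"ay":0,"az":-43,"claw":0.6},{"tx":28.2,"ty":32.9,"tz":-3,"ax":0,"ay":0,"az":-43,"claw":0.6}]' 60
python3 - <<'E'
from h import *
p,d=grab('wrist');cv2.imwrite('pics/w2.png',p[:,:,::-1])
s=r.state();print(s['tcp_pos'],s['tcp_rot'],s['ft_force'],s['grip_width'],s['joints'])
E
```

```text
time: 1.5
tcp_pos: [0.5123, -0.2231, 0.199]
tcp_rot: [-3.092, 0.551, 0.008]
ft_force: [-0.3, 0.2, 0.1]
grip_width: 0.599
[ 0.51308584 -0.22396172  0.20073544] [-3.0922523   0.55221008  0.00356478] [0.4730634  0.01729071 0.19031975] 0.5983695201674405 [-4.11499069e-01  2.54161375e-01 -1.96669215e-01  1.12227061e+00
 -1.20662710e-04  3.08352533e+00]
```

View pics/w2.png

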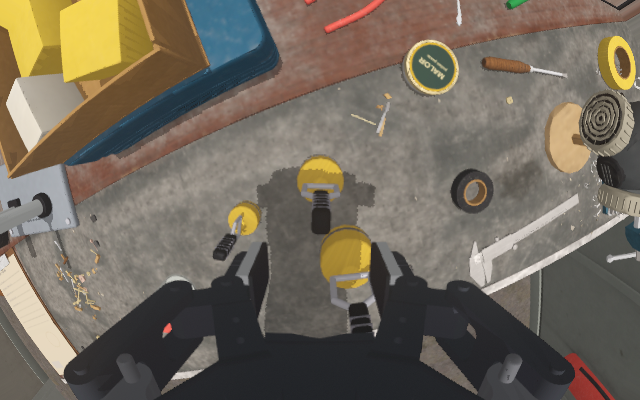

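Picture: the middle weight's grip (320,218) is centred between the pads (265, 375), its eye wire parallel to the jaws. But the last joint is near its limit here and the hook pose would exceed it, so I turn half a turn first.

```bash
python3 -m creep '[{"tx":0,"ty":0,"tz":0,"ax":0,"ay":0,"az":10,"claw":0.6},{"tx":0,"ty":0,"tz":0,"ax":0,"ay":0,"az":20,"claw":0.6},{"tx":0,"ty":0,"tz":0,"ax":0,"ay":0,"az":30,"claw":0.6},{"tx":0,"ty":0,"tz":0,"ax":0,"ay":0,"az":40,"claw":0.6},{"tx":0,"ty":0,"tz":0,"ax":0,"ay":0,"az":50,"claw":0.6},{"tx":0,"ty":0,"tz":0,"ax":0,"ay":0,"az":60,"claw":0.6},{"tx":0,"ty":0,"tz":0,"ax":0,"ay":0,"az":70,"claw":0.6},{"tx":0,"ty":0,"tz":0,"ax":0,"ay":0,"az":80,"claw":0.6},{"tx":0,"ty":0,"tz":0,"ax":0,"ay":0,"az":90,"claw":0.6},{"tx":0,"ty":0,"tz":0,"ax":0,"ay":0,"az":100,"claw":0.6}]'
python3 -m creep '[{"tx":0,"ty":0,"tz":0,"ax":0,"ay":0,"az":10,"claw":0.6},{"tx":0,"ty":0,"tz":0,"ax":0,"ay":0,"az":20,"claw":0.6},{"tx":0,"ty":0,"tz":0,"ax":0,"ay":0,"az":30,"claw":0.6},{"tx":0,"ty":0,"tz":0,"ax":0,"ay":0,"az":40,"claw":0.6},{"tx":0,"ty":0,"tz":0,"ax":0,"ay":0,"az":50,"claw":0.6},{"tx":0,"ty":0,"tz":0,"ax":0,"ay":0,"az":60,"claw":0.6},{"tx":0,"ty":0,"tz":0,"ax":0,"ay":0,"az":70,"claw":0.6},{"tx":0,"ty":0,"tz":0,"ax":0,"ay":0,"az":80,"claw":0.6},{"tx":0,"ty":0,"tz":0,"ax":0,"ay":0,"az":80,"claw":0.6},{"tx":0,"ty":0,"tz":0,"ax":0,"ay":0,"az":80,"claw":0.6}]'
python3 - <<'E'
from h import *
print({k:np.round(v,3) for k,v in r.state().items()})
E
```

```text
time: 2.8
tcp_pos: [0.5143, -0.2255, 0.2033]
tcp_rot: [2.405, 2.017, 0.002]
ft_force: [0.3, 0.1, 0.1]
grip_width: 0.599
time: 4.05
tcp_pos: [0.5141, -0.225, 0.2023]
tcp_rot: [0.558, 3.09, -0.0]
ft_force: [-0.6, -0.3, 0.5]
grip_width: 0.6
{'time': np.float64(4.05), 'joints': array([-0.412,  0.253, -0.195,  1.122,  0.   , -0.055]), 'qvel': array([ 0.004,  0.003, -0.006, -0.003, -0.001, -0.012]), 'joint_torque': array([-5.2000e-02, -4.9583e+01,  3.3402e+01,  3.0000e-03, -2.0000e-03,
       -1.0000e-03]), 'tcp_pos': array([ 0.514, -0.225,  0.202]), 'tcp_rot': array([ 0.558,  3.09 , -0.   ]), 'ft_force': array([-0.598, -0.305,  0.518]), 'moment': array([ 0.023, -0.055,  0.009]), 'grip_width': np.float64(0.6)}
```

```bash
python3 -m creep '[{"tx":0,"ty":0,"tz":-2,"ax":0,"ay":0,"az":0,"claw":0.6},{"tx":0,"ty":0,"tz":-4,"ax":0,"ay":0,"az":0,"claw":0.6},{"tx":0,"ty":0,"tz":-6,"ax":0,"ay":0,"az":0,"claw":0.6},{"tx":0,"ty":0,"tz":-7.5,"ax":0,"ay":0,"az":0,"claw":0.6},{"tx":0,"ty":0,"tz":-8.5,"ax":0,"ay":0,"az":0,"claw":0.6},{"tx":0,"ty":0,"tz":-8.5,"ax":0,"ay":0,"az":0,"claw":0.4},{"tx":0,"ty":0,"tz":-8.5,"ax":0,"ay":0,"az":0,"claw":0.2},{"tx":0,"ty":0,"tz":-8.5,"ax":0,"ay":0,"az":0,"claw":0},{"tx":0,"ty":0,"tz":-8.5,"ax":0,"ay":0,"az":0,"claw":0},{"tx":0,"ty":0,"tz":-8.5,"ax":0,"ay":0,"az":0,"claw":0}]' 60
python3 - <<'E'
from h import *
print({k:np.round(v,3) for k,v in r.state().items() if k in('ft_force','grip_width','tcp_pos')})
E
python3 -m creep '[{"tx":0,"ty":0,"tz":0,"ax":0,"ay":0,"az":0,"claw":0},{"tx":0,"ty":0,"tz":0,"ax":0,"ay":0,"az":0,"claw":0},{"tx":0,"ty":0,"tz":1,"ax":0,"ay":0,"az":0,"claw":0},{"tx":0,"ty":0,"tz":3,"ax":0,"ay":0,"az":0,"claw":0},{"tx":0,"ty":0,"tz":6,"ax":0,"ay":0,"az":0,"claw":0},{"tx":0,"ty":0,"tz":9,"ax":0,"ay":0,"az":0,"claw":0},{"tx":0,"ty":0,"tz":12,"ax":0,"ay":0,"az":0,"claw":0},{"tx":0,"ty":0,"tz":15,"ax":0,"ay":0,"az":0,"claw":0},{"tx":0,"ty":0,"tz":15,"ax":0,"ay":0,"az":0,"claw":0},{"tx":0,"ty":0,"tz":15,"ax":0,"ay":0,"az":0,"claw":0}]'
python3 - <<'E'
from h import *
F=[]
for i in range(6): grab('side','side1.png');F.append(r.state()['ft_force'])
print(np.mean(F,0),np.std(F,0))
s=r.state();print({k:np.round(v,4) for k,v in s.items()})
p,W=cloud('side');X,Y,Z=np.moveaxis(W,-1,0)
m=(np.hypot(X-.514,Y+.224)<.04)&(Z>.1)&(Z<.21);
print(W[m].min(0),np.median(W[m],0),W[m].max(0))
q=p[90:260,250:400];cv2.imwrite('pics/s1.png',cv2.resize(q,None,fx=3.4,fy=3.4,interpolation=3)[:,:,::-1])
E
```

```text
time: 5.3
tcp_pos: [0.5146, -0.2248, 0.1171]
tcp_rot: [0.553, 3.091, -0.001]
ft_force: [0.5, -1.2, 4.9]
grip_width: 0.129
{'tcp_pos': array([ 0.515, -0.225,  0.117]), 'ft_force': array([ 0.495, -1.162,  4.859]), 'grip_width': np.float64(0.129)}
time: 6.55
tcp_pos: [0.5131, -0.224, 0.2648]
tcp_rot: [-0.552, -3.091, -0.001]
ft_force: [-0.6, 0.5, -2.7]
grip_width: 0.131
[ 0.31663521 -0.10417453 -3.48589671] [0.20508695 0.55319805 0.67719953]
{'time': np.float64(6.85), 'joints': array([-0.4117,  0.2285, -0.0818,  1.2621,  0.    , -0.058 ]), 'qvel': array([-0.0006, -0.0035,  0.0087,  0.0029,  0.0002,  0.0004]), 'joint_torque': array([ 2.40000e-03, -5.06350e+01,  3.55787e+01,  1.84000e-02,
        3.00000e-04, -0.00000e+00]), 'tcp_pos': array([ 0.5134, -0.2242,  0.2654]), 'tcp_rot': array([-5.525e-01, -3.091e+00, -7.000e-04]), 'ft_force': array([ 0.4207, -0.8814, -3.6314]), 'moment': array([ 0.0013, -0.0064, -0.0037]), 'grip_width': np.float64(0.1302)}
[ 0.4883387  -0.24063054  0.14885986] [ 0.51023324 -0.20895917  0.17710285] [ 0.533731  -0.194758   0.2094037]
```

View pics/s1.png

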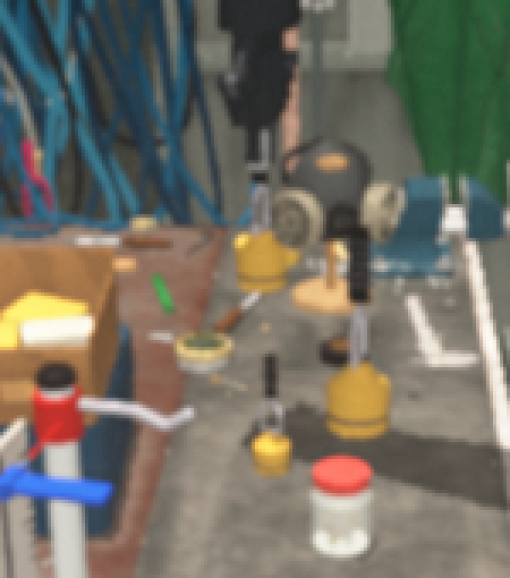

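Held upright, base at 0.149 m, load about 3.5 N (dip expected near 35 mm). Carry it to 55 mm in front of the seat, turned 8°.

```bash
python3 -m creep '[{"tx":0,"ty":1.5,"tz":0,"ax":0,"ay":0,"az":0,"claw":0},{"tx":0,"ty":5,"tz":0,"ax":0,"ay":0,"az":1,"claw":0},{"tx":-1,"ty":10,"tz":0,"ax":0,"ay":0,"az":2,"claw":0},{"tx":-1,"ty":16,"tz":0,"ax":0,"ay":0,"az":4,"claw":0},{"tx":-1.4,"ty":22,"tz":0,"ax":0,"ay":0,"az":5,"claw":0},{"tx":-1.4,"ty":28,"tz":0,"ax":0,"ay":0,"az":6,"claw":0},{"tx":-1.4,"ty":34,"tz":0,"ax":0,"ay":0,"az":7,"claw":0},{"tx":-1.4,"ty":39,"tz":-1,"ax":0,"ay":0,"az":8,"claw":0},{"tx":-1.4,"ty":42,"tz":-2,"ax":0,"ay":0,"az":8,"claw":0},{"tx":-1.4,"ty":43.3,"tz":-2.1,"ax":0,"ay":0,"az":8,"claw":0}]'
python3 -m creep '[{"tx":0,"ty":0,"tz":0,"ax":0,"ay":0,"az":0,"claw":0},{"tx":0,"ty":0,"tz":0,"ax":0,"ay":0,"az":0,"claw":0},{"tx":0,"ty":0,"tz":0,"ax":0,"ay":0,"az":0,"claw":0},{"tx":0,"ty":0,"tz":0,"ax":0,"ay":0,"az":0,"claw":0},{"tx":0,"ty":0,"tz":0,"ax":0,"ay":0,"az":0,"claw":0},{"tx":0,"ty":0,"tz":0,"ax":0,"ay":0,"az":0,"claw":0},{"tx":0,"ty":0,"tz":0,"ax":0,"ay":0,"az":0,"claw":0},{"tx":0,"ty":0,"tz":0,"ax":0,"ay":0,"az":0,"claw":0},{"tx":0,"ty":0,"tz":0,"ax":0,"ay":0,"az":0,"claw":0},{"tx":0,"ty":0,"tz":0,"ax":0,"ay":0,"az":0,"claw":0}]'
python3 - <<'E'
from h import *
F=[];P=[]
for i in range(6): grab('side');s=r.state();F.append(s['ft_force']);P.append(s['tcp_pos'])
print(np.mean(F,0),np.mean(P,0),s['tcp_rot'],s['joints'])
grab('top')
for n in('side','top'):
    p,W=cloud(n);X,Y,Z=np.moveaxis(W,-1,0)
    m=(X>.44)&(X<.545)&(Y>.15)&(Y<.27)&(Z>.1)&(Z<.18)
    print(n,W[m].min(0).round(3),W[m].max(0).round(3),m.sum())
    m=(X>.44)&(X<.525)&(Y>.15)&(Y<.27)&(Z>.19)&(Z<.228)
    print(n,'eye',W[m].min(0).round(3),W[m].max(0).round(3),W[m].mean(0).round(3),m.sum())
p,W=cloud('side')
q=p[130:300,220:350];cv2.imwrite('pics/s2.png',cv2.resize(q,None,fx=3.5,fy=3.5,interpolation=3)[:,:,::-1])
E
```

```text
time: 8.1
tcp_pos: [0.4985, 0.2107, 0.2445]
tcp_rot: [-0.331, -3.123, 0.001]
ft_force: [-0.0, -0.5, -2.3]
grip_width: 0.127
time: 9.35
tcp_pos: [0.4999, 0.2087, 0.2453]
tcp_rot: [-0.336, -3.124, 0.0]
ft_force: [0.2, -0.3, -3.5]
grip_width: 0.129
[ 0.23851688  0.27100017 -3.3899641 ] [0.4998712  0.20863066 0.24528677] [ 3.35651533e-01  3.12358088e+00 -8.77505018e-06] [ 3.95378707e-01  1.98315594e-01 -1.65017117e-01  1.20744051e+00
 -1.90719013e-05  6.09471758e-01]
side [0.475 0.194 0.128] [0.523 0.234 0.18 ] 419
side eye [0.494 0.192 0.19 ] [0.504 0.227 0.227] [0.499 0.21  0.209] 63
top [0.477 0.183 0.131] [0.511 0.231 0.18 ] 186
top eye [0.495 0.191 0.191] [0.499 0.192 0.209] [0.496 0.192 0.199] 4
```

View pics/s2.png

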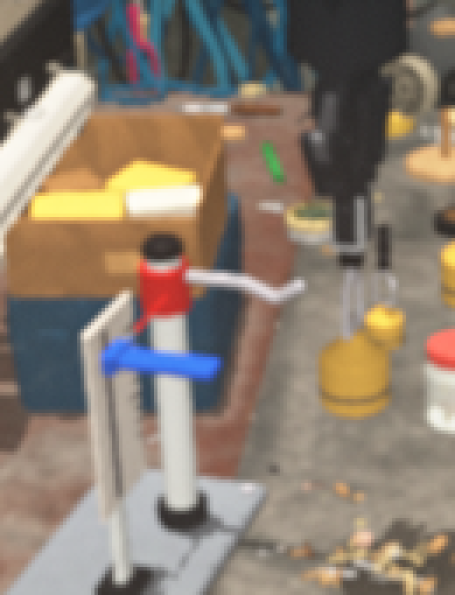

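Side crop: the eye (px ~(352,300)) is level with the hook tip (300,285), clear of it; weight centre (0.4995,0.209), base 0.129, as needed. Advance over the hook.

```bash
python3 -m creep '[{"tx":0.4,"ty":-0.1,"tz":0,"ax":0,"ay":0,"az":0,"claw":0},{"tx":1.0,"ty":-0.2,"tz":0,"ax":0,"ay":0,"az":0,"claw":0},{"tx":1.6,"ty":-0.35,"tz":0,"ax":0,"ay":0,"az":0,"claw":0},{"tx":2.2,"ty":-0.5,"tz":0,"ax":0,"ay":0,"az":0,"claw":0},{"tx":2.9,"ty":-0.65,"tz":0,"ax":0,"ay":0,"az":0,"claw":0},{"tx":3.6,"ty":-0.8,"tz":0,"ax":0,"ay":0,"az":0,"claw":0},{"tx":4.3,"ty":-0.95,"tz":0,"ax":0,"ay":0,"az":0,"claw":0},{"tx":4.9,"ty":-1.1,"tz":0,"ax":0,"ay":0,"az":0,"claw":0},{"tx":5.3,"ty":-1.15,"tz":0,"ax":0,"ay":0,"az":0,"claw":0},{"tx":5.3,"ty":-1.15,"tz":0,"ax":0,"ay":0,"az":0,"claw":0}]'
python3 - <<'E'
from h import *
F=[];P=[]
for i in range(3): grab('side');s=r.state();F.append(s['ft_force']);P.append(s['tcp_pos'])
print(np.mean(F,0),np.mean(P,0))
p,W=cloud('side')
q=p[150:270,240:350];cv2.imwrite('pics/s3.png',cv2.resize(q,None,fx=5,fy=5,interpolation=3)[:,:,::-1])
E
```

```text
time: 10.95
tcp_pos: [0.5531, 0.1971, 0.2452]
tcp_rot: [-0.336, -3.123, 0.0]
ft_force: [0.6, 1.1, -3.4]
grip_width: 0.135
[-0.40957425 -0.06170368 -3.34718314] [0.55274502 0.19713306 0.24525719]
```

View pics/s3.png

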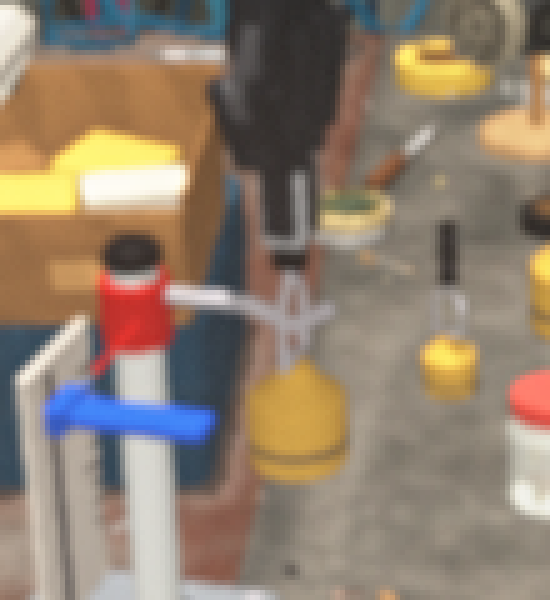

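Threaded: the hook runs through the eye, whose wire stands over the valley at (292,320). Lower slowly, watching the force.

```bash
python3 -m creep '[{"tx":0,"ty":0,"tz":-0.4,"ax":0,"ay":0,"az":0,"claw":0},{"tx":0,"ty":0,"tz":-0.9,"ax":0,"ay":0,"az":0,"claw":0},{"tx":0,"ty":0,"tz":-1.4,"ax":0,"ay":0,"az":0,"claw":0},{"tx":0,"ty":0,"tz":-1.8,"ax":0,"ay":0,"az":0,"claw":0},{"tx":0,"ty":0,"tz":-2.2,"ax":0,"ay":0,"az":0,"claw":0},{"tx":0,"ty":0,"tz":-2.6,"ax":0,"ay":0,"az":0,"claw":0},{"tx":0,"ty":0,"tz":-3.0,"ax":0,"ay":0,"az":0,"claw":0},{"tx":0,"ty":0,"tz":-3.4,"ax":0,"ay":0,"az":0,"claw":0},{"tx":0,"ty":0,"tz":-3.7,"ax":0,"ay":0,"az":0,"claw":0},{"tx":0,"ty":0,"tz":-4.0,"ax":0,"ay":0,"az":0,"claw":0}]'
python3 -m creep '[{"tx":0,"ty":0,"tz":-0.2,"ax":0,"ay":0,"az":0,"claw":0},{"tx":0,"ty":0,"tz":-0.4,"ax":0,"ay":0,"az":0,"claw":0},{"tx":0,"ty":0,"tz":-0.6,"ax":0,"ay":0,"az":0,"claw":0},{"tx":0,"ty":0,"tz":-0.8,"ax":0,"ay":0,"az":0,"claw":0},{"tx":0,"ty":0,"tz":-0.9,"ax":0,"ay":0,"az":0,"claw":0},{"tx":0,"ty":0,"tz":-1,"ax":0,"ay":0,"az":0,"claw":0},{"tx":0,"ty":0,"tz":-1,"ax":0,"ay":0,"az":0,"claw":0},{"tx":0,"ty":0,"tz":-1,"ax":0,"ay":0,"az":0,"claw":0},{"tx":0,"ty":0,"tz":-1,"ax":0,"ay":0,"az":0,"claw":0},{"tx":0,"ty":0,"tz":-1,"ax":0,"ay":0,"az":0,"claw":0}]'
python3 - <<'E'
from h import *
F=[];P=[]
for i in range(16): grab('side');s=r.state();F.append(s['ft_force']);P.append(s['tcp_pos'])
print(np.mean(F,0),np.std(F,0)/4,np.mean(P,0))
E
```

```text
time: 12.35
tcp_pos: [0.5529, 0.1972, 0.2052]
tcp_rot: [0.336, 3.124, 0.0]
ft_force: [-0.7, 0.3, -1.1]
grip_width: 0.129
time: 13.6
tcp_pos: [0.5529, 0.1972, 0.1954]
tcp_rot: [0.336, 3.123, 0.0]
ft_force: [-1.3, -0.2, 0.5]
grip_width: 0.13
[-1.5776443   0.36804934 -0.08251286] [0.11458717 0.09025309 0.12241672] [0.55288701 0.19712996 0.19530414]
```

Vertical load is zero within 0.12 N, but a 1.6 N push toward -x says I am a few mm too far in; shift 3 mm outward and remeasure.

```bash
python3 -m creep '[{"tx":-0.1,"ty":0,"tz":0,"ax":0,"ay":0,"az":0,"claw":0},{"tx":-0.2,"ty":0.05,"tz":0,"ax":0,"ay":0,"az":0,"claw":0},{"tx":-0.3,"ty":0.05,"tz":0,"ax":0,"ay":0,"az":0,"claw":0},{"tx":-0.3,"ty":0.05,"tz":0,"ax":0,"ay":0,"az":0,"claw":0},{"tx":-0.3,"ty":0.05,"tz":0,"ax":0,"ay":0,"az":0,"claw":0},{"tx":-0.3,"ty":0.05,"tz":0,"ax":0,"ay":0,"az":0,"claw":0},{"tx":-0.3,"ty":0.05,"tz":0,"ax":0,"ay":0,"az":0,"claw":0},{"tx":-0.3,"ty":0.05,"tz":0,"ax":0,"ay":0,"az":0,"claw":0},{"tx":-0.3,"ty":0.05,"tz":0,"ax":0,"ay":0,"az":0,"claw":0},{"tx":-0.3,"ty":0.05,"tz":0,"ax":0,"ay":0,"az":0,"claw":0}]'
python3 - <<'E'
from h import *
F=[];P=[]
for i in range(12): grab('side');s=r.state();F.append(s['ft_force']);P.append(s['tcp_pos'])
print(np.mean(F,0),np.std(F,0)/3.5,np.mean(P,0))
p,W=cloud('side')
q=p[150:270,240:350];cv2.imwrite('pics/s4.png',cv2.resize(q,None,fx=5,fy=5,interpolation=3)[:,:,::-1])
X,Y,Z=np.moveaxis(W,-1,0);R,G,B=[p[...,i].astype(int) for i in range(3)]
red=(X>.55)&(X<.7)&(Y>.15)&(Y<.26)&(R>1.7*G)&(R>1.7*B)&(Z>.1)
print(W[red].min(0),W[red].max(0))
for lo,hi in((.184,.236),(.23,.25)):
  t=red&(Y>lo)&(Y<hi); t&=(X>.628) ;print(t.sum(),np.median(W[t],0) if t.any() else 0)
E
```

```text
time: 15.65
tcp_pos: [0.5518, 0.1974, 0.1961]
tcp_rot: [0.336, 3.12, -0.0]
ft_force: [6.0, -1.3, -1.4]
grip_width: 0.134
[ 5.54501264 -1.73802862 -0.04914941] [0.15014627 0.13432229 0.15108819] [0.55182858 0.19736834 0.19608734]
[0.61262363 0.17500779 0.15592621] [0.64608985 0.21137157 0.18936538]
68 [0.63679355 0.19324443 0.174241  ]
0 0
```

View pics/s4.png

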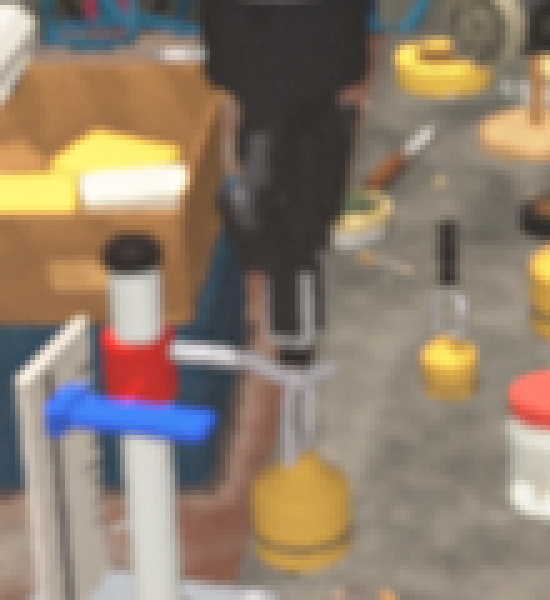

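Overshot: the eye is seated in the valley (+5.5 N now), so the neutral position is about 0.7 mm from the first. Move back 2.3 mm.

```bash
python3 -m creep '[{"tx":0.1,"ty":0,"tz":0,"ax":0,"ay":0,"az":0,"claw":0},{"tx":0.2,"ty":-0.03,"tz":0,"ax":0,"ay":0,"az":0,"claw":0},{"tx":0.23,"ty":-0.05,"tz":0,"ax":0,"ay":0,"az":0,"claw":0},{"tx":0.23,"ty":-0.05,"tz":0,"ax":0,"ay":0,"az":0,"claw":0},{"tx":0.23,"ty":-0.05,"tz":0,"ax":0,"ay":0,"az":0,"claw":0},{"tx":0.23,"ty":-0.05,"tz":0,"ax":0,"ay":0,"az":0,"claw":0},{"tx":0.23,"ty":-0.05,"tz":0,"ax":0,"ay":0,"az":0,"claw":0},{"tx":0.23,"ty":-0.05,"tz":0,"ax":0,"ay":0,"az":0,"claw":0},{"tx":0.23,"ty":-0.05,"tz":0,"ax":0,"ay":0,"az":0,"claw":0},{"tx":0.23,"ty":-0.05,"tz":0,"ax":0,"ay":0,"az":0,"claw":0}]'
python3 - <<'E'
from h import *
F=[];P=[]
for i in range(20): grab('side');s=r.state();F.append(s['ft_force']);P.append(s['tcp_pos'])
print(np.mean(F,0),np.std(F,0)/4.5,np.mean(P,0),s['moment'])
E
```

```text
time: 17.5
tcp_pos: [0.5521, 0.1972, 0.1953]
tcp_rot: [-0.336, -3.124, -0.0]
ft_force: [2.7, -0.6, 0.1]
grip_width: 0.128
[ 2.12422341  0.75553318 -0.17088295] [0.09560284 0.0863293  0.10328333] [0.55214261 0.19717167 0.19529364] [ 0.18014608 -0.49383905 -0.04700534]
```

```bash
python3 -m creep '[{"tx":0.04,"ty":-0.01,"tz":-0.1,"ax":0,"ay":0,"az":0,"claw":0},{"tx":0.04,"ty":-0.01,"tz":-0.2,"ax":0,"ay":0,"az":0,"claw":0},{"tx":0.04,"ty":-0.01,"tz":-0.2,"ax":0,"ay":0,"az":0,"claw":0},{"tx":0.04,"ty":-0.01,"tz":-0.2,"ax":0,"ay":0,"az":0,"claw":0},{"tx":0.04,"ty":-0.01,"tz":-0.2,"ax":0,"ay":0,"az":0,"claw":0},{"tx":0.04,"ty":-0.01,"tz":-0.2,"ax":0,"ay":0,"az":0,"claw":0},{"tx":0.04,"ty":-0.01,"tz":-0.2,"ax":0,"ay":0,"az":0,"claw":0},{"tx":0.04,"ty":-0.01,"tz":-0.2,"ax":0,"ay":0,"az":0,"claw":0},{"tx":0.04,"ty":-0.01,"tz":-0.2,"ax":0,"ay":0,"az":0,"claw":0},{"tx":0.04,"ty":-0.01,"tz":-0.2,"ax":0,"ay":0,"az":0,"claw":0}]'
python3 - <<'E'
from h import *
F=[];P=[]
for i in range(20): grab('side');s=r.state();F.append(s['ft_force']);P.append(s['tcp_pos'])
print(np.mean(F,0),np.std(F,0)/4.5,np.mean(P,0),s['moment'])
E
```

```text
time: 19.75
tcp_pos: [0.5524, 0.197, 0.1932]
tcp_rot: [-0.336, -3.123, -0.0]
ft_force: [-0.1, 1.4, -0.2]
grip_width: 0.134
[-1.8210689   1.99358254  0.26702933] [0.11829494 0.09086595 0.08037557] [0.55244877 0.19703317 0.19324957] [ 0.53099087  0.54865021 -0.04826416]
```

Vertical load is balanced within about 1.5 mm; small trim and release with a modest opening.

```bash
python3 -m creep '[{"tx":-0.02,"ty":0.03,"tz":0.1,"ax":0,"ay":0,"az":0,"claw":0},{"tx":-0.02,"ty":0.03,"tz":0.1,"ax":0,"ay":0,"az":0,"claw":0},{"tx":-0.02,"ty":0.03,"tz":0.1,"ax":0,"ay":0,"az":0,"claw":0},{"tx":-0.02,"ty":0.03,"tz":0.1,"ax":0,"ay":0,"az":0,"claw":0.12},{"tx":-0.02,"ty":0.03,"tz":0.1,"ax":0,"ay":0,"az":0,"claw":0.18},{"tx":-0.02,"ty":0.03,"tz":0.1,"ax":0,"ay":0,"az":0,"claw":0.25},{"tx":-0.02,"ty":0.03,"tz":0.1,"ax":0,"ay":0,"az":0,"claw":0.35},{"tx":-0.02,"ty":0.03,"tz":0.1,"ax":0,"ay":0,"az":0,"claw":0.45},{"tx":-0.02,"ty":0.03,"tz":0.1,"ax":0,"ay":0,"az":0,"claw":0.45},{"tx":-0.02,"ty":0.03,"tz":0.1,"ax":0,"ay":0,"az":0,"claw":0.45}]' 20
python3 - <<'E'
from h import *
F=[]
for i in range(6): grab('side');F.append(r.state()['ft_force'])
print(np.mean(F,0))
p,W=cloud('side')
q=p[150:270,240:350];cv2.imwrite('pics/s5.png',cv2.resize(q,None,fx=5,fy=5,interpolation=3)[:,:,::-1])
X,Y,Z=np.moveaxis(W,-1,0);R,G,B=[p[...,i].astype(int) for i in range(3)]
red=(X>.55)&(X<.7)&(Y>.15)&(Y<.26)&(R>1.7*G)&(R>1.7*B)&(Z>.1)
print('red',W[red].min(0),W[red].max(0))
w=(np.hypot(X-.552,Y-.197)<.04)&(Z>.03)&(Z<.2);print('weight',W[w].min(0).round(3),W[w].max(0).round(3))
E
```

```text
time: 22.0
tcp_pos: [0.5524, 0.1973, 0.1943]
tcp_rot: [0.336, 3.124, -0.0]
ft_force: [0.6, -0.5, -0.3]
grip_width: 0.449
[0.04337667 0.37277037 0.18035723]
red [0.61251612 0.17343849 0.15551176] [0.64642205 0.21103015 0.186268  ]
weight [0.527 0.176 0.077] [0.591 0.224 0.2  ]
```

View pics/s5.png

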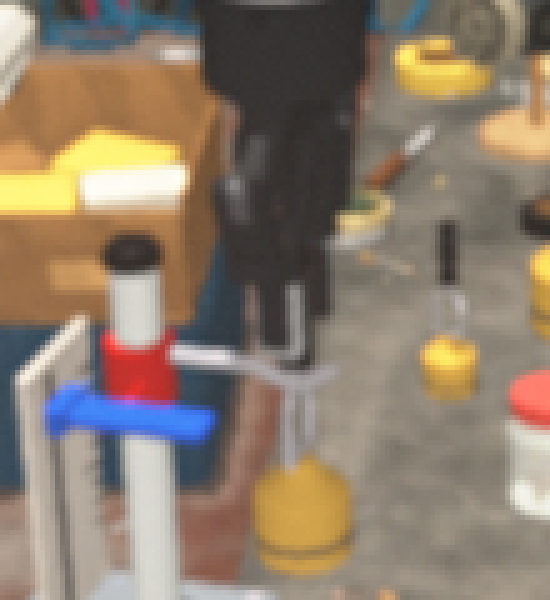

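Released: weight hangs upright, pads clear of the grip (px ~(292,340)), marker tab still at the top (130,415), force zero. Withdraw straight up.

```bash
python3 -m creep '[{"tx":0,"ty":0,"tz":0.5,"ax":0,"ay":0,"az":0,"claw":0.45},{"tx":0,"ty":0,"tz":1.5,"ax":0,"ay":0,"az":0,"claw":0.45},{"tx":0,"ty":0,"tz":3,"ax":0,"ay":0,"az":0,"claw":0.45},{"tx":0,"ty":0,"tz":5,"ax":0,"ay":0,"az":0,"claw":0.45},{"tx":0,"ty":0,"tz":7,"ax":0,"ay":0,"az":0,"claw":0.45},{"tx":0,"ty":0,"tz":8,"ax":0,"ay":0,"az":0,"claw":0.3},{"tx":1,"ty":2.5,"tz":8,"ax":0,"ay":0,"az":0,"claw":0},{"tx":2.5,"ty":6,"tz":8,"ax":0,"ay":0,"az":0,"claw":0},{"tx":4,"ty":9.2,"tz":8,"ax":0,"ay":0,"az":0,"claw":0},{"tx":4,"ty":9.2,"tz":8,"ax":0,"ay":0,"az":0,"claw":0}]'
cat > lv.py <<'E'
from h import *
for n in('side','top'): grab(n)
s=r.state();print(s['time'],s['tcp_pos'].round(4),s['ft_force'].round(2),s['grip_width'])
for n in('side','top'):
    p,W=cloud(n)
    X,Y,Z=np.moveaxis(W,-1,0);R,G,B=[p[...,i].astype(int) for i in range(3)]
    bal=(X>.55)&(X<.7)&(Y>.15)&(Y<.33)&(Z>.08)&(Z<.3)
    red=bal&(R>1.6*G)&(R>1.6*B);bl=bal&(B>1.6*R)&(B>1.2*G)
    print(n,'red',W[red].min(0).round(3),W[red].max(0).round(3),'blue',W[bl].min(0).round(3),W[bl].max(0).round(3))
    pt=red&(Y>.213)
    if pt.any():
        i=np.argmax(np.where(pt,Y,-9));print(' pointer',np.median(W[pt],0).round(4),W.reshape(-1,3)[i].round(4),pt.sum())
    m=bl&(X<.615);print(' tab z',np.percentile(Z[m],[5,50,90,97]).round(4),W[m].mean(0).round(4))
    w=(np.hypot(X-.552,Y-.197)<.03)&(Z>.03)&(Z<.3);print(' weight',W[w].min(0).round(3),W[w].max(0).round(3))
E
python3 lv.py
python3 - <<'E'
import cv2,numpy as np
p=np.load('side.npz')['p'];cv2.imwrite('pics/s6.png',cv2.resize(p[150:270,230:340],None,fx=5,fy=5,interpolation=3)[:,:,::-1])
E
```

```text
time: 23.55
tcp_pos: [0.5927, 0.2912, 0.2735]
tcp_rot: [-0.332, -3.123, 0.0]
ft_force: [0.1, -0.7, -1.0]
grip_width: -0.003
23.65 [0.5921 0.2892 0.274 ] [-0.35 -0.37  0.67] 0.001086770393569046
side red [0.607 0.174 0.154] [0.647 0.275 0.2  ] blue [0.576 0.236 0.168] [0.65  0.302 0.206]
 pointer [0.6182 0.2458 0.1859] [0.6073 0.2745 0.1998] 2
 tab z [0.1958 0.2002 0.202  0.2026] [0.5947 0.2927 0.1996]
 weight [0.527 0.178 0.079] [0.581 0.223 0.24 ]
top red [0.614 0.162 0.143] [0.646 0.246 0.23 ] blue [0.578 0.255 0.16 ] [0.651 0.302 0.206]
 pointer [0.636  0.2349 0.1685] [0.6459 0.2463 0.1428] 15
 tab z [0.1955 0.1995 0.2023 0.2042] [0.5951 0.2874 0.1996]
 weight [0.528 0.172 0.079] [0.58  0.219 0.242]
```

View pics/s6.png

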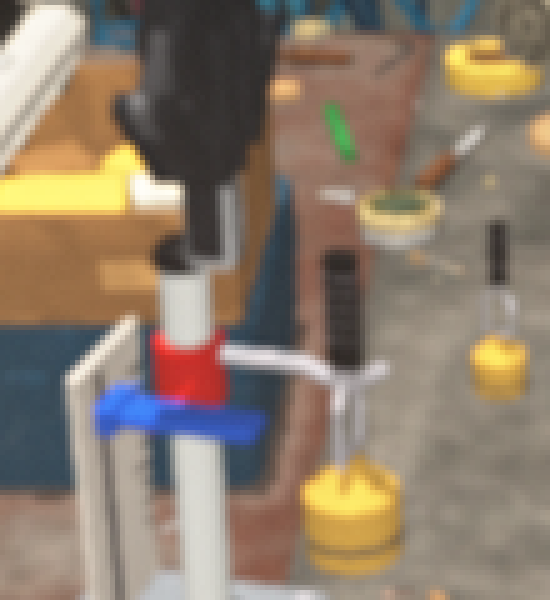

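Weight hangs straight in the valley (345,375), black grip up; fingers above the tab. Dip estimates vary (30 mm by heights, 35 mm by force), so measure the sleeve's shift between the first side picture and now.

```bash
python3 - <<'E'
from h import *
z=np.load('side.npz');K,E=z['K'],z['E']
a=cv2.imread('pics/side0.png')[:,:,::-1].astype(float);b=z['p'].astype(float)
def pr(P):
    c=E[:3,:3]@P+E[:3,3];return (K@c)[:2]/c[2]
def edge(im,u,v0,v1,sgn):
    red=im[v0:v1,u,0]-im[v0:v1,u,1]
    h=(red.max()+red[:4].mean() if 0 else 60); i=np.where((red[:-1]<h)&(red[1:]>=h))[0]
    return v0+i[0]+(h-red[i[0]])/(red[i[0]+1]-red[i[0]]) if len(i) else np.nan
top=pr(np.array([.630,.180,.236]));print(top)
for u in range(262,276,2):
    print(u,[round(edge(im,u,v,v+45,1),2) for im,v in((a,190),(b,205))])
for h in(.236,.22,.2,.19,.18,.17):print(h,pr(np.array([.63-.0213*.7,.18+.012,h])).round(2))
# top view pointer tip
z=np.load('top.npz');K,E=z['K'],z['E'];a=cv2.imread('pics/top0.png')[:,:,::-1].astype(float);b=z['p'].astype(float)
for im in(a,b):
    red=(im[...,0]-im[...,1]>25)&(im[...,0]-im[...,2]>20);red[:145]=0;red[200:]=0;red[:,:195]=0;red[:,240:]=0
    v,u=np.where(red);k=u.argsort()[:14];print(list(zip(u[k].tolist(),v[k].tolist())))
for h in(.2,.17,.165,.16):print(h,pr(np.array([.6363,.2462,h])).round(2),pr(np.array([.632,.225,h])).round(2))
E
```

```text
[265.67152496 197.61188426]
262 [np.float64(205.16), np.float64(215.82)]
264 [np.float64(206.37), np.float64(218.26)]
266 [np.float64(206.73), np.float64(219.12)]
268 [np.float64(206.18), np.float64(219.11)]
270 [np.float64(205.82), np.float64(218.48)]
272 [np.float64(202.34), np.float64(216.75)]
274 [np.float64(204.44), np.float64(215.42)]
0.236 [271.03 199.72]
0.22 [271.47 205.97]
0.2 [272.03 213.68]
0.19 [272.3  217.49]
0.18 [272.57 221.28]
0.17 [272.84 225.03]
[(195, 187), (197, 187), (198, 187), (199, 187), (199, 188), (200, 187), (200, 188), (201, 187), (201, 188), (202, 188), (206, 159), (206, 160), (207, 160), (207, 158)]
[(195, 187), (196, 187), (197, 187), (198, 187), (199, 187), (208, 163), (209, 163), (209, 162), (209, 164), (210, 163), (210, 164), (210, 162), (211, 162), (211, 164)]
0.2 [205.91 160.1 ] [213.92 162.08]
0.17 [208.48 163.47] [216.31 165.41]
0.165 [208.9  164.01] [216.7  165.95]
0.16 [209.31 164.56] [217.08 166.48]
```

Sleeve shift of 12.6 px is about 33 mm, pointer in the top view about 30 mm; force said 34. Push the marker first to 31 mm (it only goes down), then check.

```bash
python3 -m creep '[{"tx":0,"ty":0,"tz":-2,"ax":0,"ay":0,"az":0,"claw":0},{"tx":0,"ty":0,"tz":-4,"ax":0,"ay":0,"az":0,"claw":0},{"tx":0,"ty":0,"tz":-6,"ax":0,"ay":0,"az":0,"claw":0},{"tx":0,"ty":0,"tz":-7,"ax":0,"ay":0,"az":0,"claw":0},{"tx":0,"ty":0,"tz":-7.7,"ax":0,"ay":0,"az":0,"claw":0},{"tx":0,"ty":0,"tz":-8.4,"ax":0,"ay":0,"az":0,"claw":0},{"tx":0,"ty":0,"tz":-9.1,"ax":0,"ay":0,"az":0,"claw":0},{"tx":0,"ty":0,"tz":-9.7,"ax":0,"ay":0,"az":0,"claw":0},{"tx":0,"ty":0,"tz":-10.1,"ax":0,"ay":0,"az":0,"claw":0},{"tx":0,"ty":0,"tz":-10.1,"ax":0,"ay":0,"az":0,"claw":0}]'
python3 lv.py
```

```text
time: 24.9
tcp_pos: [0.5923, 0.2896, 0.1728]
tcp_rot: [-0.335, -3.123, -0.001]
ft_force: [0.2, 1.3, 0.3]
grip_width: -0.003
25.0 [0.5922 0.2897 0.1731] [-0.05  0.1   0.71] -0.005557732676243554
side red [0.602 0.182 0.147] [0.647 0.324 0.233] blue [0.576 0.237 0.155] [0.65  0.301 0.178]
 pointer [0.6312 0.2476 0.1711] [0.6105 0.3243 0.2326] 15
 tab z [0.1669 0.1714 0.1738 0.1742] [0.5959 0.2938 0.171 ]
 weight [0.527 0.179 0.078] [0.581 0.222 0.24 ]
top red [0.615 0.162 0.145] [0.645 0.245 0.229] blue [0.579 0.247 0.148] [0.656 0.298 0.294]
 pointer [0.6358 0.2348 0.1685] [0.6371 0.2445 0.1717] 15
 tab z [0.1693 0.1758 0.2869 0.2913] [0.584  0.2786 0.2004]
 weight [0.528 0.172 0.078] [0.58  0.219 0.244]
```

Retreat upward (also clearing the view) and compare the pixel shifts of sleeve/pointer and marker with the first pictures.

```bash
python3 -m creep '[{"tx":0,"ty":0,"tz":1,"ax":0,"ay":0,"az":0,"claw":0},{"tx":0,"ty":0,"tz":3,"ax":0,"ay":0,"az":0,"claw":0},{"tx":0,"ty":0,"tz":6,"ax":0,"ay":0,"az":0,"claw":0},{"tx":0,"ty":0,"tz":9,"ax":0,"ay":0,"az":0,"claw":0},{"tx":0,"ty":0,"tz":12,"ax":0,"ay":0,"az":0,"claw":0},{"tx":0,"ty":0,"tz":12,"ax":0,"ay":0,"az":0,"claw":0},{"tx":0,"ty":0,"tz":12,"ax":0,"ay":0,"az":0,"claw":0},{"tx":0,"ty":0,"tz":12,"ax":0,"ay":0,"az":0,"claw":0},{"tx":0,"ty":0,"tz":12,"ax":0,"ay":0,"az":0,"claw":0},{"tx":0,"ty":0,"tz":12,"ax":0,"ay":0,"az":0,"claw":0}]'
cat > lv2.py <<'E'
from h import *
from scipy.optimize import minimize
for n in('side','top'):
    grab(n); z=np.load(n+'.npz');K,E=z['K'],z['E']
    def pr(P):
        c=E[:3,:3]@np.array(P)+E[:3,3];return (K@c)[:2]/c[2]
    I=[cv2.imread('pics/%s0.png'%n)[:,:,::-1].astype(np.float32),z['p'].astype(np.float32)]
    col={'red':lambda i:np.clip(i[...,0]-np.maximum(i[...,1],i[...,2]),0,None),'blue':lambda i:np.clip(i[...,2]-np.maximum(i[...,0],i[...,1]*1.0),0,None)}
    for k,c,P,hw,hh in(('marker','blue',[.637,.275,.2],5,4),('tab','blue',[.59,.289,.2],6,4),('tabend','blue',[.577,.293,.2],4,4),('sleeve','red',[.625,.186,.205],8,8),('pointer','red',[.636,.244,.2],4,4)):
        u,v=pr(P).round().astype(int); A,B=[col[c](i) for i in I]
        t=A[v-hh:v+hh+1,u-hw:u+hw+1]
        best=[]
        for dz in np.arange(0,.050,.0005):
            q=pr([P[0],P[1],P[2]-dz])-pr(P)
            s=cv2.warpAffine(B,np.float32([[1,0,-q[0]],[0,1,-q[1]]]),(640,400))[v-hh:v+hh+1,u-hw:u+hw+1]
            best.append((np.abs(s-t).mean(),dz))
        best.sort();print(n,k,(u,v),'max',t.max(),[(round(float(a),2),round(b*1000,1)) for a,b in best[:3]])
E
python3 lv2.py; python3 lv.py
```

```text
time: 26.25
tcp_pos: [0.5922, 0.2892, 0.2928]
tcp_rot: [-0.336, -3.123, 0.001]
ft_force: [0.5, 0.4, 0.7]
grip_width: -0.005
side marker (np.int64(256), np.int64(230)) max 123.0 [(2.65, np.float64(28.0)), (3.91, np.float64(28.5)), (4.82, np.float64(27.5))]
side tab (np.int64(276), np.int64(233)) max 124.0 [(27.65, np.float64(29.5)), (27.99, np.float64(29.0)), (28.43, np.float64(28.5))]
side tabend (np.int64(281), np.int64(234)) max 124.0 [(23.35, np.float64(27.0)), (23.69, np.float64(27.5)), (23.79, np.float64(28.0))]
side sleeve (np.int64(268), np.int64(211)) max 170.0 [(9.51, np.float64(32.0)), (9.7, np.float64(32.5)), (10.17, np.float64(31.5))]
side pointer (np.int64(259), np.int64(223)) max 142.0 [(4.29, np.float64(31.0)), (4.32, np.float64(31.5)), (5.19, np.float64(30.5))]
top marker (np.int64(195), np.int64(159)) max 89.0 [(4.01, np.float64(28.0)), (4.04, np.float64(27.5)), (4.13, np.float64(28.5))]
top tab (np.int64(188), np.int64(177)) max 90.0 [(15.21, np.float64(24.5)), (15.21, np.float64(24.0)), (15.25, np.float64(25.0))]
top tabend (np.int64(185), np.int64(181)) max 89.0 [
[... 229 characters left out ...]
4(207), np.int64(160)) max 94.0 [(3.47, np.float64(32.0)), (3.52, np.float64(31.0)), (3.53, np.float64(31.5))]
26.45 [0.5924 0.2893 0.2932] [-0.32  0.15 -0.52] -0.002259642281090053
side red [0.612 0.174 0.147] [0.647 0.245 0.187] blue [0.576 0.239 0.155] [0.65  0.301 0.177]
 pointer [0.6324 0.2317 0.1702] [0.6354 0.2451 0.1711] 12
 tab z [0.167  0.1724 0.1739 0.1749] [0.5948 0.2921 0.1717]
 weight [0.527 0.18  0.077] [0.581 0.223 0.239]
top red [0.614 0.162 0.147] [0.645 0.245 0.235] blue [0.579 0.256 0.154] [0.653 0.299 0.181]
 pointer [0.6359 0.2369 0.169 ] [0.6378 0.2451 0.1694] 13
 tab z [0.1674 0.172  0.1753 0.1771] [0.5973 0.2867 0.1718]
 weight [0.528 0.173 0.081] [0.581 0.22  0.241]
```

Consistent in both views: marker 28 mm, pointer 31.7 mm. Push 3.5 mm further than before.

```bash
python3 -m creep '[{"tx":0,"ty":0,"tz":-3,"ax":0,"ay":0,"az":0,"claw":0},{"tx":0,"ty":0,"tz":-6,"ax":0,"ay":0,"az":0,"claw":0},{"tx":0,"ty":0,"tz":-9,"ax":0,"ay":0,"az":0,"claw":0},{"tx":0,"ty":0,"tz":-11,"ax":0,"ay":0,"az":0,"claw":0},{"tx":0,"ty":0,"tz":-11.7,"ax":0,"ay":0,"az":0,"claw":0},{"tx":0,"ty":0,"tz":-12,"ax":0,"ay":0,"az":0,"claw":0},{"tx":0,"ty":0,"tz":-12.2,"ax":0,"ay":0,"az":0,"claw":0},{"tx":0,"ty":0,"tz":-12.35,"ax":0,"ay":0,"az":0,"claw":0},{"tx":0,"ty":0,"tz":-12.35,"ax":0,"ay":0,"az":0,"claw":0},{"tx":0,"ty":0,"tz":-12.35,"ax":0,"ay":0,"az":0,"claw":0}]'
python3 -m creep '[{"tx":0,"ty":0,"tz":1,"ax":0,"ay":0,"az":0,"claw":0},{"tx":0,"ty":0,"tz":3,"ax":0,"ay":0,"az":0,"claw":0},{"tx":0,"ty":0,"tz":6,"ax":0,"ay":0,"az":0,"claw":0},{"tx":0,"ty":0,"tz":9,"ax":0,"ay":0,"az":0,"claw":0},{"tx":0,"ty":0,"tz":12,"ax":0,"ay":0,"az":0,"claw":0},{"tx":0,"ty":0,"tz":12,"ax":0,"ay":0,"az":0,"claw":0},{"tx":0,"ty":0,"tz":12,"ax":0,"ay":0,"az":0,"claw":0},{"tx":0,"ty":0,"tz":12,"ax":0,"ay":0,"az":0,"claw":0},{"tx":0,"ty":0,"tz":12,"ax":0,"ay":0,"az":0,"claw":0},{"tx":0,"ty":0,"tz":12,"ax":0,"ay":0,"az":0,"claw":0}]'
python3 lv2.py; python3 lv.py
```

```text
time: 27.7
tcp_pos: [0.5928, 0.2896, 0.1704]
tcp_rot: [0.336, 3.123, 0.001]
ft_force: [0.6, -0.3, 2.5]
grip_width: -0.0
time: 28.95
tcp_pos: [0.5922, 0.2892, 0.2893]
tcp_rot: [-0.336, -3.123, 0.001]
ft_force: [-0.8, -0.0, 1.0]
grip_width: 0.001
side marker (np.int64(256), np.int64(230)) max 123.0 [(3.49, np.float64(30.0)), (3.57, np.float64(30.5)), (5.27, np.float64(29.5))]
side tab (np.int64(276), np.int64(233)) max 124.0 [(28.13, np.float64(31.5)), (28.18, np.float64(32.0)), (28.3, np.float64(31.0))]
side tabend (np.int64(281), np.int64(234)) max 124.0 [(24.02, np.float64(29.5)), (24.16, np.float64(29.0)), (24.18, np.float64(30.0))]
side sleeve (np.int64(268), np.int64(211)) max 170.0 [(9.56, np.float64(32.0)), (9.76, np.float64(32.5)), (10.2, np.float64(31.5))]
side pointer (np.int64(259), np.int64(223)) max 142.0 [(3.82, np.float64(31.5)), (3.84, np.float64(31.0)), (4.76, np.float64(30.5))]
top marker (np.int64(195), np.int64(159)) max 89.0 [(4.29, np.float64(31.0)), (4.31, np.float64(30.5)), (4.49, np.float64(30.0))]
top tab (np.int64(188), np.int64(177)) max 90.0 [(16.32, np.fl
[... 350 characters left out ...]
64(207), np.int64(160)) max 94.0 [(3.47, np.float64(32.0)), (3.51, np.float64(32.5)), (3.54, np.float64(31.0))]
29.15 [0.5924 0.2893 0.2897] [-0.34 -0.29 -0.15] 0.001498439539890038
side red [0.612 0.176 0.145] [0.647 0.247 0.188] blue [0.576 0.237 0.145] [0.65  0.3   0.176]
 pointer [0.6324 0.2297 0.1698] [0.635  0.2474 0.1698] 11
 tab z [0.165  0.1702 0.1717 0.1721] [0.5952 0.2921 0.1695]
 weight [0.527 0.18  0.077] [0.581 0.224 0.239]
top red [0.614 0.162 0.143] [0.645 0.245 0.23 ] blue [0.579 0.254 0.149] [0.652 0.298 0.179]
 pointer [0.6365 0.2359 0.1687] [0.6372 0.2445 0.1716] 14
 tab z [0.1663 0.1696 0.1734 0.1749] [0.5972 0.2865 0.1699]
 weight [0.528 0.172 0.078] [0.581 0.219 0.241]
```

Marker about 30.5 mm, pointer about 31.6 mm, weight still and untouched: within tolerance.

```bash
python3 -c "
from workcell import r
print(r.hand_in())"
```

```text
the job is handed in; nothing more can be done
None
```

I hung the middle-sized brass weight on the hook and pushed the blue marker level with the red pointer. The job was handed in at about 29 s of the 64 s allowed; the hand-in reports no verdict.

- **Hanging the weight:** I gripped it by the black grip, passed its eye over the hook tip and lowered it in steps. I let go when the vertical force on the gripper read about zero. A side picture afterwards showed it upright in the valley. Its base read the same 77–81 mm in every later reading, well clear of the worktop.
- **Marker and pointer:** I pushed the marker in two steps. The last image comparison put the pointer about 31.6 mm down and the marker about 30.5 mm, so roughly 1 mm apart against the 5 mm allowed.
- **Disagreements:**
  - The wrist force suggested a dip of about 34–35 mm, and heights from the arm's position about 30 mm. I relied on the pictures, where both views agreed.
  - The finger height at the last push would put the marker up to 33 mm down, still within tolerance.
- **Side force at release:** I overshot once while centring the eye, which briefly put about 6 N sideways on the hook. About 2 N of side force remained on the last reading before letting go; I trimmed it slightly but did not remeasure.
- **Not checked:** I did not measure the jar, tin and tape again at the end; the planned paths kept clear of them. I could not measure the hook's speed at the moment of release.

My first move was refused whole because its rows lacked some keys. I repeated it with all keys, and nothing had moved.

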